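# Return-spring check on an air cylinder

### The job

Check the return spring of the spring-return air cylinder: lay it in the blue test cradle, down on the base plate between the guide ears with its nose in the slot of the front plate, and let go of it. Then take it by the brass fork on the end of its rod, draw the rod straight out until the red ring on it has just come fully out of the nose, and finish still holding it there, with the cylinder still seated. Leave the other things on the bench undisturbed.

Things in the scene. Friction and masses are not known exactly. Their poses are not given: they have to be found in the camera images.
- cylinder_mid (a point): Loose tie-rod air cylinder, 0.65 to 1 kg, lying on its square end caps. Point: middle of the barrel, on its axis, 23 mm above the underside. x: from rod end to rear (rod points to -x), z up. Aluminium caps 46 mm square, 28 mm long, at x 44 to 72 mm each way; between them a steel tube with four tie rods at its corners, 40 mm wide and high overall: grip there across y.
- nose_face (a point): Centre of the front face of the cylinder's nose, a 30 mm round aluminium boss 24 mm long on the front cap; 96 mm in front of (-x from) cylinder_mid. The rod comes out here. Same axes as the cylinder.
- fork (a point): Centre of the brass fork head on the rod's end, on the cylinder's axis, same axes. About 50 mm long in x, 20 mm wide in y, 20 mm high: pinch it across y. With the rod fully in it lies 44 mm in front of nose_face, 140 mm in front of cylinder_mid; it moves out to -x with the rod.
- rod (a joint): How far the rod is drawn out, m: 0 fully in, 0.050 at the end stop. An inner spring pulls it back with 12 N when in, 20 N at 0.040. The red ring, 5 mm wide, painted round the 12 mm bright rod, is hidden inside at first: at 0.035 it begins to show, at 0.040 it is just fully out of the nose, its rear edge level with the nose face.
- cradle_seat (a point): Blue test cradle bolted to the bench, axes as the cylinder's (front plate towards -x, z up). Point: where cylinder_mid lies when seated with its front cap against the front plate, 33 mm above the bench. Base plate 10 mm thick, 110 mm wide, x -96 to +104 mm. The rear is open: the cylinder may be laid in up to 15 mm behind this point; pulling the rod slides it forward to the plate.
- cradle_ears (a point): Point midway between the cradle's four guide ears, 33 mm above the bench, 4 mm behind cradle_seat, same axes. Ears: 26 mm long, centred 56 mm in front of and behind this point; their inner faces are 51 mm apart up to 36 mm above the bench, then flare out to about 73 mm apart at 50 mm above it (lead-in). Between the ears the sides are open for fingers.
- cradle_slot (a point): Middle of the cradle's front plate, 77 mm in front of cradle_seat, 33 mm above the bench, same axes. Plate 10 mm thick, 70 mm wide, up to 46 mm above the bench, with an open-topped slot 37 mm wide that the nose drops into from above.
- adapter: Bystander: brass hexagon adapter, 33 mm across, 42 mm high, standing; origin under its centre.
- ferrule: Bystander: steel crimp ferrule, a tube 38 mm across and 36 mm high, standing; origin under its centre.
- grease_tin: Bystander: grease tin with white lid and yellow label, 64 mm across, 70 mm high, standing; origin under its centre.
Mind the look-alikes: they are no part of the job. What is shaped like the part that bears cylinder_mid but orange or turquoise is not meant.

How it is judged:
By the outcome, as a careful person would: the job done as asked, in the order asked, and still so for the second after the job is handed in, while the arm keeps its last pose, push and grip.
It also fails if it takes over 51 s, if anything falls off the work surface, if the arm or the gripper's body presses on something with over 40 N, if the wrist force passes 120 N, or if a joint passes its speed limit or range.

### The arm

A 7-joint arm with a two-finger parallel gripper is mounted at the origin on the work surface. World frame = base frame: x ahead of the robot, y to its left, z up, the work surface at z = 0. Lengths are in m, angles in rad, forces in N, time in s.
With the tool pointing down it reaches from about 0.35 to 0.9 m from the base axis. Payload 19.9 kg.
Tool frame: the origin (TCP) lies on the centre line of the jaws, within the pads' length; the fingertips stand 17 mm ahead of it and the grasp point (between the pads) lies 2 mm behind it; z points along the fingers, y is the line along which they close (so a half turn about z gives the same grasp; the last joint's range is limited). The gripper opens to 85 mm and grips with 20 to 120 N. Pads are 22 mm wide; open, the fingers measure 114 mm over their backs; the gripper's body (76 mm by 85 mm) begins 54 mm behind the grasp point. The pads swing forward as they close: fully open they stand 13 mm farther back than shut.
Start: joints at [-1.151, 0.417, -0.01, 1.614, 0.005, 1.111, -0.053], TCP at [0.278, 0.56, 0.213] pointing down, gripper open.
Joint ranges: [-2.81, 2.81], [-0.39, 2.02], [-1.27, 1.25], [0.06, 2.57], [-1.19, 4.33], [0.19, 2], [-2.82, 2.82]. Speed limits (rad/s): [1.89, 1.89, 2.39, 2.39, 3.01, 3.01, 3.01].

### API

Orientations are given as a 3x3 rotation matrix whose columns are the frame's x, y, z axes.
In Python, from plant import manip gives the robot as it stands.
- The arm moves only by the tool drive_tool, never from a script. Its argument "commands" is a list of rows, each a list of 5 numbers: the closure, from 0 (fully open) to 1 (shut), then the shift along the world's x, y, z in m, then the turn about the world's z in rad. A call has 1 to 12 rows; each row is the pose to reach, as a shift and turn from the pose commanded when the call began; what a row does not reach only later rows make up. A row lasts 1/10 s, in which the tool goes at most 50 mm and 8.59 degrees, less where a joint would pass 70% of its speed; a pose out of reach is approached as far as the arm can. A call with a gripper value outside its range is refused whole. The fingers move at their own pace and stop on an object; "force" is the grip in N (left out, the last holds). Time passes only in rows, so rows that repeat a pose let the fingers close. It gives the time, the measured TCP pose, the force, the opening and the grip force at its end, in the units of the state.
- manip.read_state(): the state, without advancing time (a new reading comes with each control period).
- manip.read_camera(name): name is "scene" or "top" or "wrist"; returns a dict with "color" (384x512x3 uint8, red, green, blue), "K" (3x3 intrinsics, pixels), "camera_from_world" (4x4, takes a point from world to camera coordinates). Camera axes: x right, y down, z forward; pixel columns grow to the right and rows downward; lengths in m; the calibration is good to about 2 mm. A picture is of the moment at which its call begins. There is no depth.
- manip.finish_job(): hands the job in; it is judged then, once.
The state is a dict: "clock": time; "joint_positions": joint angles; "joint_velocities": joint speeds; "joint_torque": joint torques, N m; "position": TCP position; "tool_rot": TCP orientation; "force": force on the tool from outside, world axes, zero at the start; "ft_torque": the same for the moment, N m; "grip_width": finger opening in m; "grip_force": force on a finger pad.
Only numpy, scipy, OpenCV 4.12 (cv2) and the standard library are available. Lean on these libraries where they do the work, as an engineer would, in place of code of your own. Each camera call takes 0.05 s, during which the arm holds its last target. There are 200 camera calls.

## Working session

There is one attempt and no reset: what is moved stays moved. The work goes in short steps, Python scripts to look and compute and a tool call to move; the robot and the scene stay as the last step left them, time stands still between calls to the robot, and variables do not carry over. Pictures are saved under pics/ and viewed, at most 10 in all, crops included, and the job is handed in when it is done.

Besides the shell and the picture viewer there is one more tool, called after ">>>" as name(argument=value, ...), one argument or row to a line, values as JSON. drive_tool: Moves the arm, as the interface text tells. Its arguments: {"type":"object","properties":{"commands":{"type":"array"},"force":{"type":"number"}},"required":["commands"]}

```bash
mkdir -p pics; cat > h.py <<'E'
from plant import manip
import numpy as np, cv2
def snap(cam,fn=None):
    d=manip.read_camera(cam)
    if fn: cv2.imwrite('pics/'+fn,d['color'][:,:,::-1])
    np.savez(cam+'.npz',**d); return d
def ray(d,u,v,z):
    T=np.array(d['camera_from_world']);R=T[:3,:3];c=-R.T@T[:3,3]
    r=R.T@np.linalg.inv(d['K'])@[u,v,1]
    return c+r*(z-c[2])/r[2]
def proj(d,p):
    T=np.array(d['camera_from_world']);q=d['K']@(T[:3,:3]@np.array(p)+T[:3,3]);return q[:2]/q[2]
E
python3 - <<'E'
from h import *
a=snap('scene');b=snap('top')
cv2.imwrite('pics/s.png',a['color'][:,:,::-1])
cv2.imwrite('pics/t.png',cv2.resize(b['color'][:,:,::-1],(800,600),interpolation=cv2.INTER_CUBIC))
s=manip.read_state();print(s)
E
```

```text
{'clock': 0.1, 'joint_positions': array([-1.15051576,  0.41790997, -0.0103004 ,  1.61410453,  0.00466508,
        1.11069268, -0.05300803]), 'joint_velocities': array([-5.91171790e-05,  2.75260994e-04,  5.62440211e-04, -9.98141157e-04,
        1.11628791e-03,  1.06951940e-03,  4.42601993e-05]), 'joint_torque': array([ 2.81286913e-03, -8.65836668e+01,  6.81717899e-01, -4.35635841e+01,
        1.93262572e-02,  5.00767201e-03,  8.96985125e-05]), 'position': array([0.27832015, 0.55924442, 0.2126295 ]), 'tool_rot': array([[-8.95252597e-01,  4.45558748e-01, -4.35942356e-04],
       [ 4.45558958e-01,  8.95252040e-01, -9.99588098e-04],
       [-5.50969385e-05, -1.08912186e-03, -9.99999405e-01]]), 'force': array([0.3795274 , 0.08379223, 0.2887648 ]), 'ft_torque': array([-0.03760143,  0.02633989, -0.03976865]), 'grip_force': 0.0, 'grip_width': 0.0849513029538388}
```

View pics/s.png

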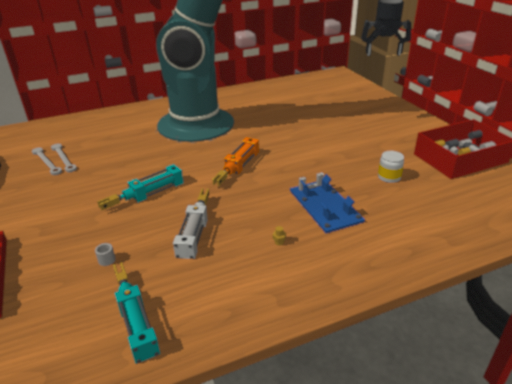

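View pics/t.png

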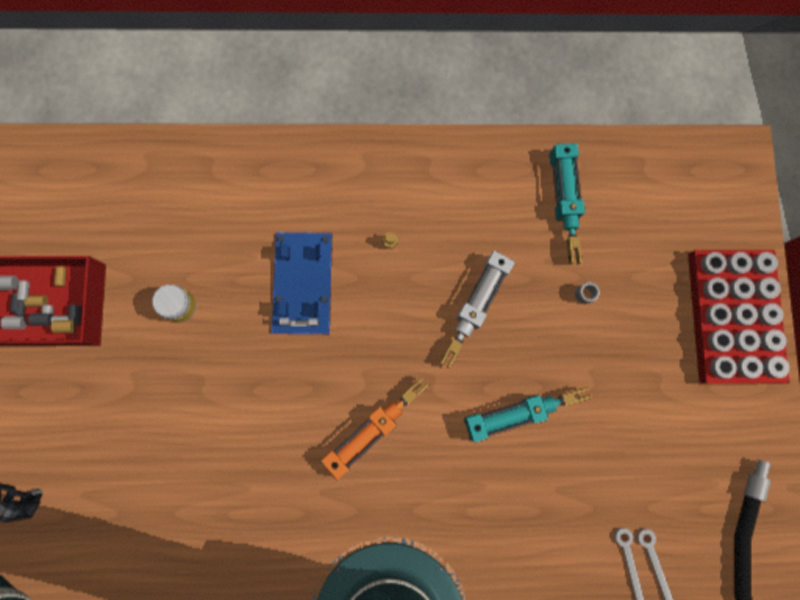

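The top view shows the grey cylinder with its rear cap at about (500,262), front cap at (473,315) and fork at (453,350). The blue cradle spans (275,234) to (330,333), with its front plate at the bottom (robot side).

```bash
cat > m.py <<'E'
from h import *
d=dict(np.load('top.npz'));c=d['color'].astype(int);hsv=cv2.cvtColor(d['color'],cv2.COLOR_RGB2HSV)
k=.64
r=ray(d,500*k,262*k,.046);f=ray(d,473*k,315*k,.046);print('rear',r,'front',f,'mid',(r+f)/2,'fork',ray(d,453*k,350*k,.033-.0),'yaw of +x',np.arctan2(*(r-f)[1::-1]),np.linalg.norm(r-f))
m=cv2.inRange(hsv,(105,120,40),(130,255,255));
cs=max(cv2.findContours(m,0,2)[0],key=cv2.contourArea);print(cv2.minAreaRect(cs))
for p in [(275,234),(332,234),(328,333),(271,333)]: print(ray(d,p[0]*k,p[1]*k,.01))
for p in cv2.boxPoints(cv2.minAreaRect(cs)): print(p/k,ray(d,*p,.01))
for p in [(390,240),(587,292),(170,302)]: print('by',ray(d,p[0]*k,p[1]*k,.04))
E
python3 m.py
python3 - <<'E'
import cv2
i=cv2.imread('pics/t.png') 
from h import *
d=dict(np.load('top.npz'));im=d['color'][:,:,::-1]
cv2.imwrite('pics/c.png',cv2.resize(im[140:245,165:340],(800,480),interpolation=cv2.INTER_CUBIC))
E
```

```text
rear [ 0.65055901 -0.21597162  0.046     ] front [ 0.54871542 -0.1613942   0.046     ] mid [ 0.59963722 -0.18868291  0.046     ] fork [ 0.48420296 -0.12370634  0.033     ] yaw of +x -0.49194915428849756 0.11554570657877666
((192.80274963378906, 181.00917053222656), (35.832035064697266, 63.09225082397461), 1.7357046604156494)
[0.71625774 0.21934473 0.01      ]
[0.71605933 0.10738252 0.01      ]
[0.52006136 0.11334088 0.01      ]
[0.52061248 0.22236222 0.01      ]
[271.7804  331.24713] [0.52398069 0.22095482 0.01      ]
[274.76636 232.71072] [0.71887599 0.21986477 0.01      ]
[330.7282  234.40656] [0.7152373  0.10987778 0.01      ]
[327.74225 332.94293] [0.52017388 0.11383586 0.01      ]
by [ 0.6957832  -0.00637575  0.04      ]
by [ 0.59285934 -0.38172748  0.04      ]
by [0.57672634 0.40757502 0.04      ]
```

View pics/c.png

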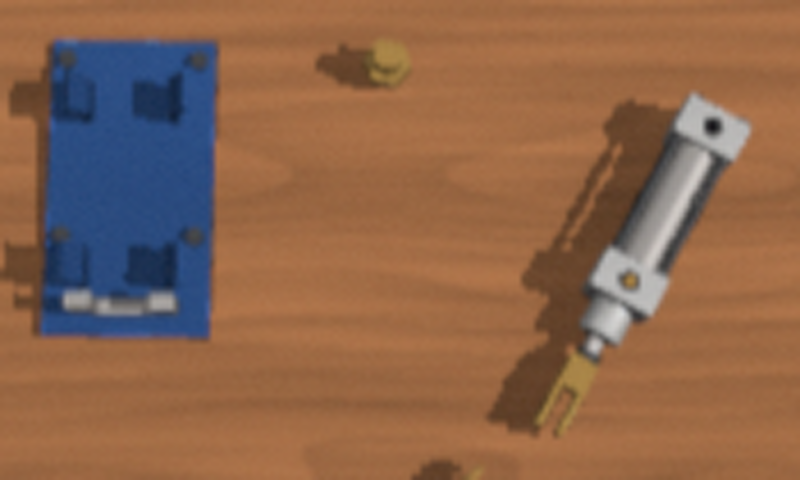

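The crop confirms both: the cylinder is at about (0.600,-0.189), axis yaw -0.49. The cradle seat is at about (0.614,0.166), yaw -0.018. I'll move above the cylinder.

>>> drive_tool(
  commands=[
    [0,0.322,-0.748,0,-0.03],
    [0,0.322,-0.748,0,-0.03],
    [0,0.322,-0.748,0,-0.03],
    [0,0.322,-0.748,0,-0.03],
    [0,0.322,-0.748,0,-0.03],
    [0,0.322,-0.748,0,-0.03],
    [0,0.322,-0.748,0,-0.03],
    [0,0.322,-0.748,0,-0.03],
    [0,0.322,-0.748,0,-0.03],
    [0,0.322,-0.748,0,-0.03],
    [0,0.322,-0.748,0,-0.03],
    [0,0.322,-0.748,0,-0.03],
  ],
  force=60,
)

```text
clock: 1.3
position: [0.516, 0.0065, 0.2132]
tool_rot: [[-0.882, 0.472, 0.0], [0.472, 0.882, 0.0], [-0.0, 0.0, -1.0]]
force: [0.7, 1.3, -0.6]
grip_width: 0.0857
grip_force: 0.0
```

>>> drive_tool(
  commands=[
    [0,0.084,-0.196,0,0],
    [0,0.084,-0.196,0,0],
    [0,0.084,-0.196,0,0],
    [0,0.084,-0.196,0,0],
    [0,0.084,-0.196,0,0],
    [0,0.084,-0.196,0,0],
  ],
)

```text
clock: 1.9
position: [0.5994, -0.19, 0.2124]
tool_rot: [[-0.88, 0.475, -0.001], [0.475, 0.88, -0.001], [0.001, -0.001, -1.0]]
force: [0.2, 1.0, 0.4]
grip_width: 0.0854
grip_force: 0.0
```

```bash
python3 - <<'E'
from h import *
d=snap('wrist','w1.png');s=manip.read_state();print(s['position'],s['tool_rot'],proj(d,s['position']))
E
```

```text
[ 0.59936628 -0.18796772  0.21245007] [[-8.80895958e-01  4.73308353e-01 -1.23081922e-03]
 [ 4.73308730e-01  8.80896615e-01 -1.67841511e-05]
 [ 1.07628041e-03 -5.97342573e-04 -9.99999242e-01]] [257.68449146 223.07642244]
```

View pics/w1.png

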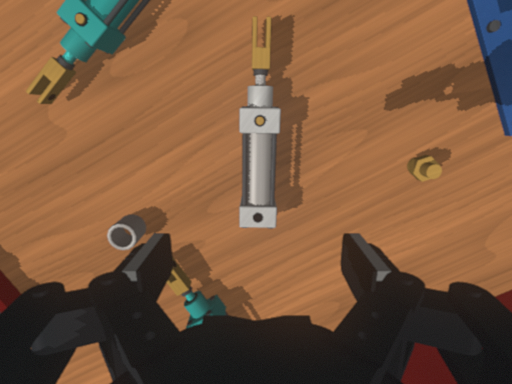

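The wrist view shows the grey cylinder: front cap centre at about (260,120), rear cap hole at (258,217), fork at (262,45). Next I compute the refined pose.

```bash
python3 - <<'E'
from h import *
d=dict(np.load('wrist.npz'))
f=ray(d,259.7,120.5,.046);r=ray(d,258.3,217,.046);k=ray(d,261.5,50,.033)
print(f,r,(f+r)/2,np.linalg.norm(f-r),np.arctan2(*(r-f)[1::-1]),k,np.arctan2(*(r-k)[1::-1]))
s=manip.read_state();y=s['tool_rot'][:,1];print(np.arctan2(y[1],y[0])-np.pi/2,s['position'])
E
```

```text
[ 0.55292946 -0.15981283  0.046     ] [ 0.65342698 -0.21558538  0.046     ] [ 0.60317822 -0.18769911  0.046     ] 0.11493619045509694 -0.5066466993124074 [ 0.48841852 -0.12288492  0.033     ] -0.5118515974543724
-0.4930427656753775 [ 0.59936628 -0.18796772  0.21245007]
```

>>> drive_tool(
  commands=[
    [0,0.004,0,-0.05,-0.014],
    [0,0.004,0,-0.1,-0.014],
    [0,0.004,0,-0.14,-0.014],
    [0,0.004,0,-0.17,-0.014],
    [0,0.004,0,-0.186,-0.014],
    [0,0.004,0,-0.186,-0.014],
    [1,0.004,0,-0.186,-0.014],
    [1,0.004,0,-0.186,-0.014],
    [1,0.004,0,-0.186,-0.014],
    [1,0.004,0,-0.186,-0.014],
    [1,0.004,0,-0.186,-0.014],
    [1,0.004,0,-0.186,-0.014],
  ],
  force=70,
)

```text
clock: 3.15
position: [0.6038, -0.1876, 0.0274]
tool_rot: [[-0.875, 0.485, 0.0], [0.485, 0.875, -0.0], [-0.0, 0.0, -1.0]]
force: [-0.1, -0.9, -0.2]
grip_width: 0.0001
grip_force: 0.0
```

```bash
python3 - <<'E'
from h import *
a=snap('wrist')['color'];b=snap('scene')['color'];
cv2.imwrite('pics/x.png',np.hstack([cv2.resize(a,(400,300)),cv2.resize(b[150:330,60:300],(400,300))])[:,:,::-1]);print(manip.read_state()['grip_width'])
E
```

```text
0.00021183140873155863
```

View pics/x.png

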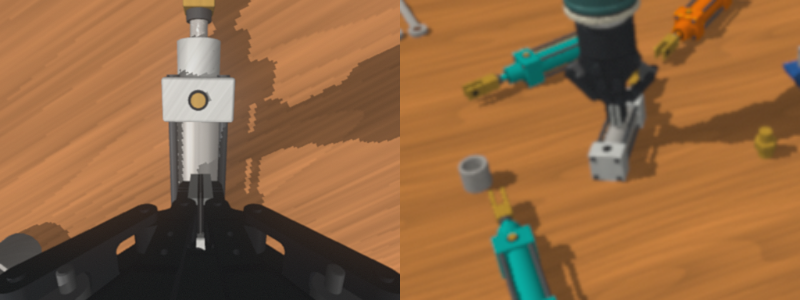

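The fingers have closed above the tube instead of around it, with the cylinder still in place, centred and undisturbed. I'll check the true height from the images.

```bash
python3 - <<'E'
from h import *
d=dict(np.load('wrist.npz'));T=d['camera_from_world'];c=-T[:3,:3].T@T[:3,3];print('cam',c,d['K'][0,0],T[:3,:3])
# front cap top: front edge & rear edge centre, width px 162..235 (half-ish scale 400/512)
k=512/400;ky=384/300
for z in (.046,.07,.09,.11): 
  print(z,np.linalg.norm(ray(d,163*k,79*ky,z)-ray(d,233*k,79*ky,z)),ray(d,198*k,100*ky,z))
s=manip.read_state();p=s['position'];print(p,s['joint_positions'],proj(d,p)/[k,ky],proj(d,p-[0,0,.017])/[k,ky])
e=dict(np.load('scene.npz'))
for q in (p,p-[0,0,.017]): print(proj(e,q), (proj(e,q)-[60,150])*[400/240,300/180])
E
```

```text
cam [ 0.54587339 -0.15445017  0.18610908] 283.53308242208243 [[ 4.84511441e-01  8.74784846e-01 -3.71021779e-04]
 [ 8.42814154e-01 -4.66690341e-01  2.68075414e-01]
 [ 2.34335157e-01 -1.30198307e-01 -9.63397859e-01]]
0.046 0.042323167688504526 [ 0.55265059 -0.15978025  0.046     ]
0.07 0.03507341612546282 [ 0.55148969 -0.15886723  0.07      ]
0.09 0.029031956489594737 [ 0.55052227 -0.15810639  0.09      ]
0.11 0.022990496853726634 [ 0.54955485 -0.15734554  0.11      ]
[ 0.60371485 -0.18762414  0.0272315 ] [-0.00431569  0.67722786  0.35318991  1.72891718 -0.30974795  0.79060801
  1.56179598] [198.92825461 175.42389128] [199.0417988  167.58266724]
[191.65705094 228.95438358] [219.42841823 131.59063931]
[192.39545646 234.49234171] [220.65909409 140.82056951]
```

```bash
python3 - <<'E'
from h import *
a=dict(np.load('wrist.npz'))['color'];b=dict(np.load('scene.npz'))['color']
cv2.imwrite('pics/y.png',np.hstack([cv2.resize(a[60:360,130:380],(400,480),interpolation=2),cv2.resize(b[170:290,150:250],(400,480),interpolation=2)])[:,:,::-1])
E
```

```text
(no output)
```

View pics/y.png

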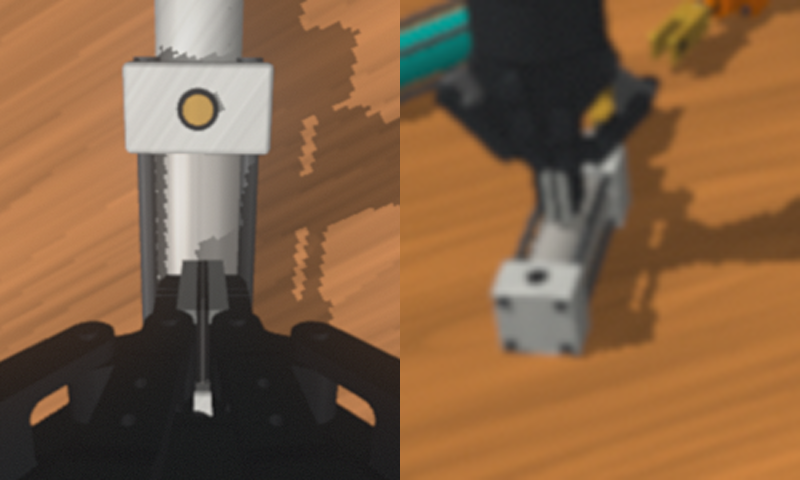

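```bash
python3 - <<'E'
from h import *
d=dict(np.load('wrist.npz'))
a=ray(d,254,155,.046);b=ray(d,254,100,.046)
print(np.linalg.norm(a-b))
for z in (.04,.045,.05,.055,.06):
  t=ray(d,257,224,z);print(z,np.linalg.norm((t-a)[:2]))
E
```

```text
0.026078191001635394
0.04 0.0393749222712874
0.045 0.03728889390079076
0.05 0.035203002926400224
0.055 0.03311727530979961
0.06 0.031031743990165773
```

>>> drive_tool(
  commands=[
    [0,0,0,0.012,0],
    [0,0,0,0.012,0],
    [0,0,0,0.012,0],
    [0,0,0,0.012,0],
    [0,0,0,0.0,0],
    [0,0,0,-0.01,0],
    [0,0,0,-0.018,0],
    [0,0,0,-0.022,0],
    [0,0,0,-0.022,0],
  ],
)

```text
clock: 4.15
position: [0.6032, -0.1875, 0.0042]
tool_rot: [[-0.875, 0.485, -0.001], [0.485, 0.875, 0.0], [0.001, -0.001, -1.0]]
force: [-0.6, 0.7, 0.4]
grip_width: 0.0855
grip_force: 0.0
```

>>> drive_tool(
  commands=[
    [0,0,0,-0.008,0],
    [0,0,0,-0.014,0],
    [0,0,0,-0.018,0],
    [0,0,0,-0.018,0],
    [1,0,0,-0.018,0],
    [1,0,0,-0.018,0],
    [1,0,0,-0.018,0],
    [1,0,0,-0.018,0],
    [1,0,0,-0.018,0],
  ],
  force=70,
)

```text
clock: 5.05
position: [0.6038, -0.1879, -0.0123]
tool_rot: [[-0.875, 0.485, 0.0], [0.485, 0.875, -0.0], [-0.001, -0.0, -1.0]]
force: [-3.5, -0.6, 7.3]
grip_width: 0.0381
grip_force: 68.7
```

>>> drive_tool(
  commands=[
    [1,0,0,0.01,0],
    [1,0,0,0.03,0],
    [1,0,0,0.06,0],
    [1,0,0,0.09,0],
    [1,0,0,0.11,0],
    [1,0,0,0.11,0],
    [1,0,0,0.11,0],
  ],
)

```text
clock: 5.75
position: [0.6033, -0.1872, 0.0966]
tool_rot: [[-0.875, 0.484, -0.0], [0.484, 0.875, 0.0], [0.001, 0.0, -1.0]]
force: [-0.1, 0.3, -7.9]
grip_width: 0.038
grip_force: 71.9
```

```bash
python3 - <<'E'
from h import *
a=snap('wrist')['color'];b=snap('scene')['color'];s=manip.read_state();print(s['position'],s['force'],s['ft_torque'],s['grip_width'])
cv2.imwrite('pics/z.png',np.hstack([a[:,100:400],cv2.resize(b[140:290,120:290],(435,384),interpolation=2)])[:,:,::-1])
E
```

```text
[ 0.60282587 -0.18716854  0.09560879] [-0.11642857  0.22502684 -9.17086647] [-0.14699139 -0.27605157 -0.04299122] 0.03802940141614833
```

View pics/z.png

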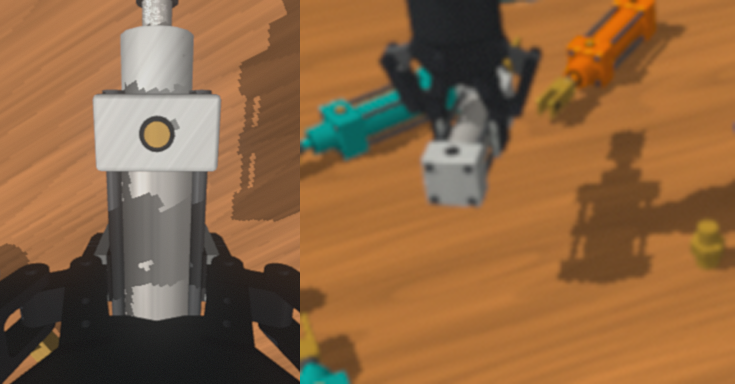

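The cylinder is held level, with about 8 N of weight on the wrist. I'll carry it above the cradle.

>>> drive_tool(
  commands=[
    [1,0.001,0.02,0,0.03],
    [1,0.003,0.06,0,0.09],
    [1,0.006,0.11,0,0.16],
    [1,0.009,0.16,0,0.23],
    [1,0.012,0.21,0,0.3],
    [1,0.015,0.26,0,0.37],
    [1,0.017,0.31,0,0.43],
    [1,0.019,0.34,0,0.47],
    [1,0.019,0.353,0,0.487],
    [1,0.019,0.353,0,0.487],
    [1,0.019,0.353,0,0.487],
    [1,0.019,0.353,0,0.487],
  ],
)

```text
clock: 7.05
position: [0.6226, 0.1637, 0.0968]
tool_rot: [[-1.0, 0.021, -0.001], [0.021, 1.0, -0.001], [0.001, -0.001, -1.0]]
force: [0.7, -0.3, -7.7]
grip_width: 0.0378
grip_force: 72.1
```

```bash
python3 - <<'E'
from h import *
a=snap('wrist')['color'];b=snap('top')['color'];s=manip.read_state();print(s['position'],s['tool_rot'],s['force'],s['grip_width'])
cv2.imwrite('pics/a1.png',np.hstack([a,cv2.resize(b[135:225,160:225],(277,384),interpolation=2)])[:,:,::-1])
E
```

```text
[0.62279028 0.16407883 0.09703028] [[-9.99787632e-01  2.06075580e-02 -1.41766091e-04]
 [ 2.06076337e-02  9.99787486e-01 -5.55353113e-04]
 [ 1.30291492e-04 -5.58156637e-04 -9.99999836e-01]] [-0.36773526  0.41560354 -8.08191508] 0.037848294586847554
```

View pics/a1.png

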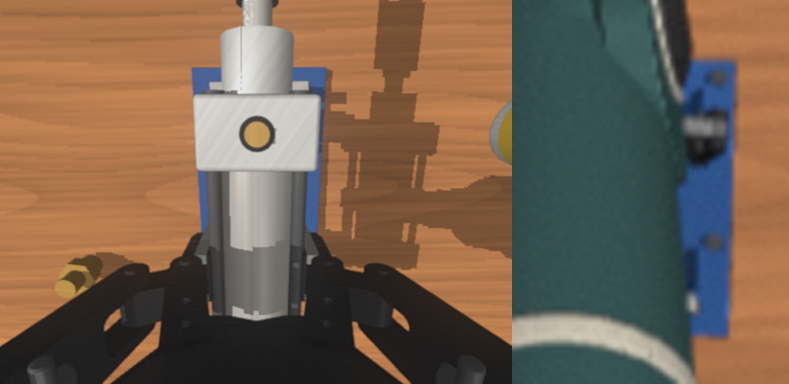

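```bash
python3 - <<'E'
from h import *
d=dict(np.load('wrist.npz'));c=d['color'];T=d['camera_from_world'];print('cam',-T[:3,:3].T@T[:3,3])
h=cv2.cvtColor(c,cv2.COLOR_RGB2HSV);m=cv2.inRange(h,(105,120,40),(130,255,255))
for r in (70,74,78,180,200,215):
  x=np.where(m[r,150:360])[0]+150;print(r,x.min(),x.max()+1)
for r in range(64,72):print(r,m[r,195:320].mean(),end=' ')
print()
for p in [(192,68),(326,68)]: print('base',ray(d,*p,.01))
g=cv2.cvtColor(c,cv2.COLOR_RGB2GRAY).astype(int)
print('cap row100',g[100,185:335].tolist());print('plate row 86',g[86,205:225],g[86,295:315])
for z in (.14,.148,.155): print(z,ray(d,195.5,100,z),ray(d,320.5,100,z),ray(d,257.5,133,z))
for p in [(209,86),(308.5,86)]: print('plate',ray(d,*p,.046))
E
```

```text
cam [0.55638548 0.16558279 0.25553434]
70 193 326
74 193 325
78 193 325
180 199 319
200 201 318
215 202 317
64 0.0 65 0.0 66 0.0 67 0.0 68 53.04 69 104.04 70 104.04 71 104.04 
base [0.52272028 0.11432379 0.01      ]
base [0.52499079 0.2220098  0.01      ]
cap row100 [144, 144, 144, 144, 144, 144, 142, 149, 171, 198, 207, 213, 215, 214, 214, 214, 214, 214, 214, 214, 214, 211, 209, 207, 208, 209, 210, 214, 216, 216, 215, 213, 211, 209, 210, 209, 213, 213, 213, 214, 213, 212, 210, 210, 209, 209, 208, 207, 208, 208, 209, 208, 207, 204, 204, 204, 206, 207, 209, 211, 211, 211, 212, 210, 208, 207, 206, 206, 206, 207, 208, 207, 207, 205, 204, 203, 204, 206, 208, 210, 210, 211, 209, 207, 206, 205, 206, 205, 205, 206, 205, 206, 207, 208, 209, 210, 210, 209, 208, 208, 208, 208, 207, 206, 205, 205, 205, 206, 209, 209, 208, 207, 207, 206, 206, 206, 207, 207, 206, 205, 205, 205, 203, 204, 203, 205, 206, 205, 204, 205, 206, 206, 196, 173, 150, 122, 88, 72, 72, 82, 93, 94, 93, 93, 93, 92, 93, 92, 91, 92]
plate row 86 [ 98  97  96 102 133 169 179 181 179 180 179 181 181 181 181 184 176 170
 171 179] [182 182 184 184 181 179 181 181 180 178 176 174 163 127  87  76  79  81
  85  91]
0.14 [0.55211755 0.141885   0.14      ] [0.55313602 0.19051392 0.14      ] [0.56525807 0.1657638  0.14      ]
0.148 [0.55241308 0.14352592 0.148     ] [0.55336102 0.18878761 0.148     ] [0.5646437  0.16575127 0.148     ]
0.155 [0.55267166 0.14496172 0.155     ] [0.5535579  0.18727708 0.155     ] [0.56410613 0.1657403  0.155     ]
plate [0.53953579 0.13274317 0.046     ]
plate [0.54099213 0.20207178 0.046     ]
```

The wrist view puts the cradle centre line about 1.2 mm to +y of the cylinder, with the yaws matching. The seat lies a few mm ahead, so I'll descend with small corrections.

>>> drive_tool(
  commands=[
    [1,0.002,0.0012,-0.02,0],
    [1,0.002,0.0012,-0.045,0],
    [1,0.002,0.0012,-0.065,0],
    [1,0.002,0.0012,-0.078,0],
    [1,0.002,0.0012,-0.084,0],
    [1,0.002,0.0012,-0.088,0],
    [1,0.002,0.0012,-0.092,0],
    [1,0.002,0.0012,-0.095,0],
    [1,0.002,0.0012,-0.095,0],
  ],
)

```text
clock: 8.05
position: [0.6248, 0.1667, 0.0022]
tool_rot: [[-1.0, 0.019, 0.0], [0.019, 1.0, 0.0], [-0.0, 0.0, -1.0]]
force: [-0.2, -0.4, -8.9]
grip_width: 0.0376
grip_force: 72.2
```

>>> drive_tool(
  commands=[
    [1,0,0,-0.002,0],
    [1,0,0,-0.004,0],
    [1,0,0,-0.005,0],
    [1,0,0,-0.005,0],
  ],
)

```text
clock: 8.45
position: [0.6258, 0.1667, -0.0021]
tool_rot: [[-1.0, 0.019, 0.002], [0.019, 1.0, 0.0], [-0.002, 0.0, -1.0]]
force: [5.4, -0.0, 2.5]
grip_width: 0.0379
grip_force: 73.1
```

>>> drive_tool(
  commands=[
    [0,0,0,0.001,0],
    [0,0,0,0.001,0],
    [0,0,0,0.001,0],
    [0,0,0,0.001,0],
    [0,0,0,0.02,0],
    [0,-0.01,0,0.06,0],
    [0,-0.04,0,0.1,0],
    [0,-0.08,0,0.13,0],
    [0,-0.11,0,0.13,0],
    [0,-0.11,0,0.13,0],
    [0,-0.11,0,0.13,0],
  ],
)

```text
clock: 9.55
position: [0.5146, 0.1669, 0.1276]
tool_rot: [[-1.0, 0.018, 0.001], [0.018, 1.0, 0.0], [-0.001, 0.0, -1.0]]
force: [0.3, 0.4, -0.1]
grip_width: 0.0853
grip_force: 0.0
```

```bash
python3 - <<'E'
from h import *
a=snap('wrist')['color'];b=snap('scene')['color'];t=snap('top')['color'];s=manip.read_state();print(s['position'],s['force'])
cv2.imwrite('pics/a2.png',np.hstack([a[:,100:420],np.vstack([cv2.resize(b[150:250,260:390],(480,370),interpolation=2)])[:384] if 0 else cv2.resize(b[150:250,270:390],(461,384),interpolation=2)])[:,:,::-1])
E
```

```text
[0.51530564 0.16643539 0.12685362] [-0.135086   -0.27891978  0.61242758]
```

View pics/a2.png

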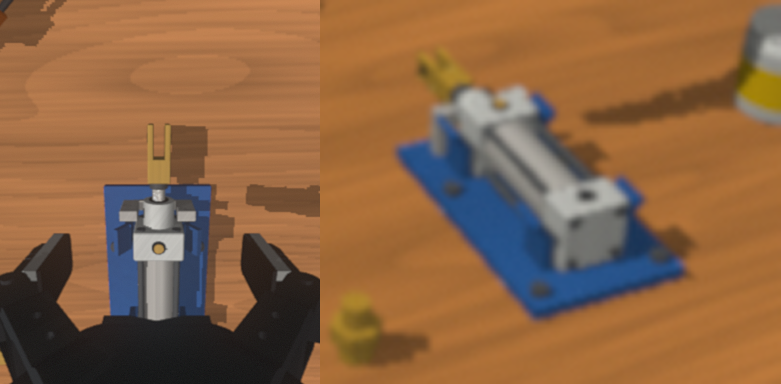

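The cylinder lies on the base plate between the ears, with its nose in the slot and a small gap from cap to plate. In the wrist view the fork spans rows 124–184 around column 259.

```bash
python3 - <<'E'
from h import *
d=dict(np.load('wrist.npz'));c=d['color'];h=cv2.cvtColor(c,cv2.COLOR_RGB2HSV)
for r in range(118,208,6):
  x=h[r,240:290];m=(x[:,0]>17)&(x[:,0]<32)&(x[:,1]>90);w=np.where(m)[0]+240;print(r,(w.min(),w.max()) if len(w) else None)
for n,p in dict(tip=(259.5,124),base=(259,183)).items(): print(n,ray(d,*p,.043))
print('port',ray(d,258.5,248,.056),'capfront',ray(d,258.5,235,.056),'plate',ray(d,221,210,.046),ray(d,295,210,.046),ray(d,221,218,.046))
s=manip.read_state();print(s['position'])
E
```

```text
118 None
124 (np.int64(251), np.int64(251))
130 (np.int64(248), np.int64(270))
136 (np.int64(247), np.int64(270))
142 (np.int64(248), np.int64(270))
148 (np.int64(248), np.int64(269))
154 (np.int64(248), np.int64(269))
160 (np.int64(248), np.int64(269))
166 (np.int64(248), np.int64(269))
172 (np.int64(248), np.int64(269))
178 (np.int64(248), np.int64(269))
184 None
190 None
196 None
202 None
tip [0.45977178 0.17093587 0.043     ]
base [0.51077758 0.16972357 0.043     ]
port [0.56750299 0.16826769 0.056     ] capfront [0.5548447  0.16847059 0.056     ] plate [0.53442883 0.13517214 0.046     ] [0.53564273 0.20166549 0.046     ] [0.54210746 0.13477641 0.046     ]
[0.51530564 0.16643539 0.12685362]
```

Next I turn the gripper half round on the way to the fork. That puts the wrist camera on the nose side, so it can see the ring.

>>> drive_tool(
  commands=[
    [0,0,0,0,-0.14],
    [0,0,0,0,-0.28],
    [0,0,0,0,-0.42],
    [0,0,0,0,-0.56],
    [0,-0.005,0,0,-0.7],
    [0,-0.01,0,0,-0.84],
    [0,-0.015,0,0,-0.98],
    [0,-0.02,0,0,-1.12],
    [0,-0.025,0.001,0,-1.26],
    [0,-0.029,0.003,0,-1.4],
    [0,-0.029,0.003,0,-1.54],
    [0,-0.029,0.003,0,-1.68],
  ],
)

```text
clock: 10.9
position: [0.4862, 0.1694, 0.1268]
tool_rot: [[0.134, 0.991, -0.0], [0.991, -0.134, -0.001], [-0.001, -0.0, -1.0]]
force: [0.4, 0.4, -0.7]
grip_width: 0.0853
grip_force: 0.0
```

>>> drive_tool(
  commands=[
    [0,0,0,0,-0.14],
    [0,0,0,0,-0.28],
    [0,0,0,0,-0.42],
    [0,0,0,0,-0.56],
    [0,0,0,0,-0.7],
    [0,0,0,0,-0.84],
    [0,0,0,0,-0.98],
    [0,0,0,0,-1.12],
    [0,0,0,0,-1.26],
    [0,0,0,0,-1.4],
    [0,0,0,0,-1.462],
    [0,0,0,0,-1.462],
  ],
)

```text
clock: 12.1
position: [0.4862, 0.1695, 0.1268]
tool_rot: [[1.0, -0.02, 0.0], [-0.02, -1.0, -0.001], [0.0, 0.001, -1.0]]
force: [0.2, 0.0, -0.3]
grip_width: 0.0856
grip_force: 0.0
```

```bash
python3 - <<'E'
from h import *
d=snap('wrist');c=d['color'];h=cv2.cvtColor(c,cv2.COLOR_RGB2HSV)
s=manip.read_state();print(s['position'],s['tool_rot'][:,1],s['joint_positions'],s['clock'])
m=cv2.inRange(h,(17,90,80),(32,255,255));q=proj(d,[.485,.1695,.043]);print(q)
n,l,st,ce=cv2.connectedComponentsWithStats(m)
for i in range(1,n):
  if st[i,4]>60: print(st[i],ce[i],ray(d,*ce[i],.043))
T=d['camera_from_world'];print('cam',-T[:3,:3].T@T[:3,3])
E
```

```text
[0.4860854  0.16946842 0.12688421] [-0.01747287 -0.99984654  0.00126671] [-1.15754412  0.49594331  0.9664322   1.98882597 -0.5121068   0.92191978
 -1.51307274] 12.15
[256.27431829 191.82052589]
[   0   53   37   68 1715] [17.15451895 88.45131195] [0.57586902 0.36078495 0.043     ]
[250  87  13  13 136] [255.90441176  92.90441176] [0.56860107 0.16812584 0.043     ]
[245 160  23  57 890] [255.88651685 183.11797753] [0.49300866 0.16968219 0.043     ]
[ 441  226   64   50 1524] [472.05183727 250.21259843] [ 0.42323715 -0.03357037  0.043     ]
cam [0.55536907 0.16863344 0.28559905]
```

>>> drive_tool(
  commands=[
    [0,0,0,-0.04,0],
    [0,0,0,-0.08,0],
    [0,0,0,-0.11,0],
    [0,0,0,-0.122,0],
    [0,0,0,-0.127,0],
    [0,0,0,-0.127,0],
    [1,0,0,-0.127,0],
    [1,0,0,-0.127,0],
    [1,0,0,-0.127,0],
    [1,0,0,-0.127,0],
    [1,0,0,-0.127,0],
    [1,0,0,-0.127,0],
  ],
  force=90,
)

```text
clock: 13.35
position: [0.4857, 0.1697, 0.0005]
tool_rot: [[1.0, -0.019, 0.0], [-0.019, -1.0, 0.0], [0.0, -0.0, -1.0]]
force: [-3.1, 0.4, 7.6]
grip_width: 0.0184
grip_force: 88.7
```

```bash
python3 - <<'E'
from h import *
d=snap('wrist','f1.png');s=manip.read_state();print(s['position'],s['force'],s['grip_width'],s['grip_force'])
E
```

```text
[4.85718724e-01 1.69718366e-01 4.19422727e-04] [-3.54290048 -0.74549408  6.88910079] 0.018392904520547034 88.75085860490799
```

>>> drive_tool(
  commands=[
    [1,0,0,0.001,0],
    [1,0,0,0.001,0],
    [1,-0.003,0,0.001,0],
    [1,-0.005,0,0.001,0],
    [1,-0.005,0,0.001,0],
  ],
)

```text
clock: 13.9
position: [0.48, 0.1696, 0.001]
tool_rot: [[1.0, -0.019, -0.001], [-0.019, -1.0, 0.0], [-0.001, -0.0, -1.0]]
force: [-0.5, 0.1, -4.0]
grip_width: 0.0186
grip_force: 88.0
```

>>> drive_tool(
  commands=[
    [1,-0.001,0,-0.0003,0],
    [1,-0.002,0,-0.0003,0],
    [1,-0.002,0,-0.0003,0],
  ],
)

```text
clock: 14.2
position: [0.4786, 0.1696, 0.0009]
tool_rot: [[1.0, -0.019, -0.0], [-0.019, -1.0, 0.0], [-0.0, -0.0, -1.0]]
force: [1.4, 0.1, -4.2]
grip_width: 0.0184
grip_force: 88.0
```

>>> drive_tool(
  commands=[
    [1,-0.001,0,0,0],
    [1,-0.002,0,0,0],
    [1,-0.002,0,0,0],
  ],
)

```text
clock: 14.5
position: [0.4783, 0.1696, 0.0012]
tool_rot: [[1.0, -0.019, 0.003], [-0.019, -1.0, -0.0], [0.003, -0.0, -1.0]]
force: [10.5, -2.0, -9.8]
grip_width: 0.0186
grip_force: 88.2
```

>>> drive_tool(
  commands=[
    [1,-0.001,0,0,0],
    [1,-0.002,0,0,0],
    [1,-0.002,0,0,0],
  ],
)

```text
clock: 14.8
position: [0.4764, 0.1696, 0.0012]
tool_rot: [[1.0, -0.019, 0.003], [-0.019, -1.0, -0.0], [0.003, -0.0, -1.0]]
force: [12.7, -0.6, -10.7]
grip_width: 0.0182
grip_force: 88.3
```

>>> drive_tool(
  commands=[
    [1,0,0,-0.0008,0],
    [1,-0.004,0.0001,-0.0008,0],
    [1,-0.009,0.0002,-0.0008,0],
    [1,-0.014,0.0003,-0.0008,0],
    [1,-0.019,0.0004,-0.0008,0],
    [1,-0.024,0.0005,-0.0008,0],
    [1,-0.028,0.0006,-0.0008,0],
    [1,-0.03,0.0006,-0.0008,0],
    [1,-0.03,0.0006,-0.0008,0],
  ],
)

```text
clock: 15.7
position: [0.4475, 0.1701, 0.0009]
tool_rot: [[1.0, -0.02, 0.006], [-0.02, -1.0, -0.0], [0.006, -0.0, -1.0]]
force: [17.4, -1.8, -7.9]
grip_width: 0.0181
grip_force: 88.5
```

```bash
cat > ring.py <<'E'
from h import *
d=snap('wrist');c=d['color'];h=cv2.cvtColor(c,cv2.COLOR_RGB2HSV)
s=manip.read_state();print(s['position'],s['force'],s['clock'])
m=cv2.inRange(h,(0,120,60),(8,255,255))|cv2.inRange(h,(172,120,60),(180,255,255))
m[:,:200]=0;m[:,310:]=0
n,l,st,ce=cv2.connectedComponentsWithStats(m)
for i in range(1,n):
  if st[i,4]>5: print(st[i],ce[i])
for z in (.045,.039): print(z,[np.round(proj(d,[x,.168,z]),1).tolist() for x in (.5,.51,.52,.53)])
g=cv2.cvtColor(c,cv2.COLOR_RGB2GRAY);cv2.imwrite('pics/ring%d.png'%(s['clock']*100),cv2.resize(c[60:310,150:360,::-1],(504,600),interpolation=cv2.INTER_CUBIC))
E
python3 ring.py
```

```text
[0.44762612 0.17006467 0.00090681] [17.9131765  -1.98306854 -7.51128429] 15.75
0.045 [[259.5, 151.9], [259.0, 126.8], [258.6, 100.4], [258.1, 72.8]]
0.039 [[259.3, 150.0], [258.9, 126.0], [258.5, 101.0], [258.0, 74.8]]
```

>>> drive_tool(
  commands=[
    [1,-0.002,0,-0.0004,0],
    [1,-0.005,0.0001,-0.0004,0],
    [1,-0.007,0.0001,-0.0004,0],
    [1,-0.007,0.0001,-0.0004,0],
    [1,-0.007,0.0001,-0.0004,0],
  ],
)

```text
clock: 16.25
position: [0.4413, 0.1703, 0.0008]
tool_rot: [[1.0, -0.02, 0.007], [-0.02, -1.0, 0.0], [0.007, -0.0, -1.0]]
force: [18.5, -2.6, -2.6]
grip_width: 0.0182
grip_force: 89.3
```

```bash
python3 ring.py
```

```text
[0.44133054 0.17028007 0.00078624] [18.06238851 -2.68037646 -2.45049835] 16.3
[242  80  30   6 124] [256.36290323  82.06451613]
0.045 [[259.5, 136.2], [259.1, 110.3], [258.6, 83.1], [258.1, 54.6]]
0.039 [[259.3, 135.0], [258.9, 110.3], [258.5, 84.6], [258.0, 57.5]]
```

>>> drive_tool(
  commands=[
    [1,-0.0015,0,-0.0002,0],
    [1,-0.003,0,-0.0002,0],
    [1,-0.003,0,-0.0002,0],
    [1,-0.003,0,-0.0002,0],
  ],
)

```text
clock: 16.7
position: [0.4385, 0.1703, 0.0006]
tool_rot: [[1.0, -0.02, 0.007], [-0.02, -1.0, 0.0], [0.007, -0.001, -1.0]]
force: [19.5, -1.8, -0.8]
grip_width: 0.0183
grip_force: 89.4
```

```bash
python3 ring.py; ls pics | grep ring
```

```text
[0.4385216  0.17025725 0.00063682] [19.70672947 -1.08148742 -1.16488382] 16.75
[241  73  31  13 350] [256.17714286  78.49428571]
0.045 [[259.5, 129.1], [259.0, 102.8], [258.6, 75.2], [258.1, 46.3]]
0.039 [[259.3, 128.2], [258.9, 103.2], [258.5, 77.1], [258.0, 49.7]]
ring1575.png
ring1630.png
ring1675.png
```

```bash
python3 - <<'E'
from h import *
d=dict(np.load('wrist.npz'));c=d['color'];b=snap('scene')['color']
print(c[64:92,256].tolist())
cv2.imwrite('pics/last.png',np.hstack([cv2.resize(c[30:130,206:306],(400,400),interpolation=2),cv2.resize(b[150:250,280:380],(400,400),interpolation=2)])[:,:,::-1])
E
```

```text
[[216, 215, 209], [215, 213, 208], [203, 201, 196], [152, 150, 146], [102, 100, 97], [84, 81, 79], [70, 68, 66], [61, 62, 60], [81, 57, 55], [153, 59, 55], [212, 67, 63], [222, 70, 66], [221, 71, 66], [219, 69, 64], [219, 70, 65], [219, 69, 64], [219, 68, 64], [220, 69, 64], [220, 66, 60], [219, 77, 73], [209, 125, 121], [195, 175, 168], [189, 186, 180], [190, 185, 179], [191, 185, 179], [190, 184, 178], [190, 183, 177], [190, 184, 177]]
```

View pics/last.png

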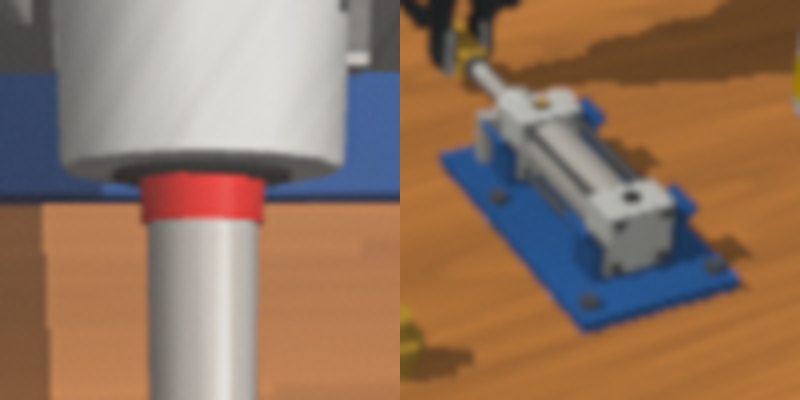

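The ring is about 4.5–5 mm visible, level with the nose face, and the cylinder is seated. One last nudge of 0.8 mm.

>>> drive_tool(
  commands=[
    [1,-0.0008,0,0,0],
    [1,-0.0008,0,0,0],
    [1,-0.0008,0,0,0],
    [1,-0.0008,0,0,0],
  ],
)

```text
clock: 17.2
position: [0.4379, 0.1703, 0.0007]
tool_rot: [[1.0, -0.02, 0.007], [-0.02, -1.0, 0.0], [0.007, -0.001, -1.0]]
force: [19.5, -2.1, -1.7]
grip_width: 0.0184
grip_force: 89.3
```

```bash
python3 ring.py; python3 - <<'E'
from h import *
print(dict(np.load('wrist.npz'))['color'][62:90,256].tolist())
E
```

```text
[0.43787627 0.17029901 0.00068021] [19.99173768 -1.29656899 -2.33554414] 17.25
[241  71  31  15 406] [256.09359606  77.59359606]
0.045 [[259.5, 127.4], [259.0, 101.0], [258.6, 73.4], [258.1, 44.4]]
0.039 [[259.3, 126.6], [258.9, 101.6], [258.5, 75.4], [258.0, 47.9]]
[[216, 215, 209], [216, 214, 208], [204, 202, 196], [153, 151, 147], [104, 101, 98], [88, 85, 83], [76, 72, 70], [64, 63, 60], [73, 58, 55], [139, 59, 55], [209, 68, 63], [223, 71, 66], [220, 70, 66], [220, 70, 66], [220, 70, 65], [219, 70, 66], [219, 70, 66], [220, 70, 66], [220, 69, 65], [220, 69, 64], [220, 65, 61], [219, 77, 72], [210, 126, 121], [196, 175, 169], [190, 186, 179], [191, 185, 179], [191, 184, 178], [191, 184, 178]]
```

>>> drive_tool(
  commands=[
    [1,-0.0006,0,0,0],
    [1,-0.0006,0,0,0],
    [1,-0.0006,0,0,0],
  ],
)

```text
clock: 17.55
position: [0.4373, 0.1703, 0.0007]
tool_rot: [[1.0, -0.02, 0.008], [-0.02, -1.0, 0.0], [0.008, -0.001, -1.0]]
force: [21.2, -1.2, -3.0]
grip_width: 0.0184
grip_force: 89.3
```

```bash
python3 ring.py; python3 - <<'E'
from h import *
print(dict(np.load('wrist.npz'))['color'][62:86,256].tolist())
print(manip.finish_job())
E
```

```text
[0.43733083 0.17031802 0.00069471] [20.51886603 -2.17471492 -1.62171422] 17.6
[241  71  32  15 405] [256.30864198  77.71604938]
0.045 [[259.5, 126.0], [259.0, 99.5], [258.6, 71.8], [258.1, 42.7]]
0.039 [[259.3, 125.3], [258.9, 100.2], [258.4, 73.9], [258.0, 46.4]]
[[210, 209, 204], [183, 181, 176], [127, 125, 121], [91, 88, 86], [82, 77, 75], [70, 66, 63], [60, 56, 54], [74, 73, 70], [140, 111, 108], [204, 103, 98], [222, 78, 74], [220, 68, 64], [220, 69, 64], [220, 71, 66], [220, 70, 65], [219, 69, 64], [219, 70, 65], [219, 69, 63], [220, 69, 65], [219, 67, 63], [220, 65, 60], [219, 75, 71], [210, 127, 121], [196, 175, 168]]
the job is handed in; nothing more can be done
None
```

The job is handed in: the cylinder is seated in the blue cradle, and the arm still holds the brass fork with the rod drawn to about 40.5 mm, the red ring just fully out of the nose, at 17.6 s of the 51 s allowed.

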